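# Seat the tube rack and press the capping lever through the guard window

## Robot

A 7-joint arm with a two-finger parallel gripper is mounted at the origin on the work surface. World frame = base frame: x ahead of the robot, y to its left, z up, the work surface at z = 0. Lengths are in m, angles in rad, forces in N, time in s.
With the tool pointing down it reaches from about 0.4 to 0.85 m from the base axis. Payload 4.5 kg.
Tool frame: the origin (TCP) lies at the very end of the fingers, on their centre line; the grasp point (between the pads) lies 19 mm behind it; z points along the fingers, y is the line along which they close (so a half turn about z gives the same grasp; the last joint's range is limited). The gripper opens to 85 mm and grips with 20 to 120 N. Pads are 22 mm wide; open, the fingers measure 114 mm over their backs; the gripper's body (76 mm by 85 mm) begins 54 mm behind the grasp point. The pads swing forward as they close: fully open they stand 13 mm farther back than shut.
Start: joints at [-1.267, 0.689, -0.195, 1.565, 0.157, 0.902, -0.215], TCP at [0.167, 0.602, 0.231] pointing down, gripper open.
Joint ranges: [-3.01, 3.01], [-0.46, 2.08], [-1.47, 1.51], [0.13, 2.56], [-1, 4.14], [0.04, 2.09], [-2.66, 2.66]. Speed limits (rad/s): [2.57, 2.57, 3.14, 3.14, 3.14, 3.14, 3.14].

## Interface

Orientations are given as a unit quaternion [x, y, z, w].
In Python, from bench import robot, optics gives the robot as it stands.
- The arm moves only by the tool drive_tool, never from a script. Its argument "moves" is a list of rows, each a list of 5 numbers: the finger opening in mm, from 0 to 85.4, then the shift along the world's x, y, z in units of 1 m (1.0 is 1 m), then the turn about the world's z in units of 30 degrees (1.0 is 30 degrees). A call has 1 to 5 rows; each row is the pose to reach, as a shift and turn from the pose commanded when the call began; what a row does not reach only later rows make up. A row lasts 1/10 s, in which the tool goes at most 50 mm and 8.59 degrees, less where a joint would pass 70% of its speed; a pose out of reach is approached as far as the arm can. A call with a number of a shift or a turn outside -1 to 1 is refused whole. A call with a gripper value outside its range is refused whole. The fingers move at their own pace and stop on an object; "grip_force" is the grip in N (left out, the last holds). Time passes only in rows, so rows that repeat a pose let the fingers close. It gives the time, the measured TCP pose, the force, the opening and the grip force at its end, in the units of the state.
- robot.get_state(): the state, without advancing time (a new reading comes with each control period).
- optics.grab_frame(name): name is "scene" or "top" or "wrist"; returns a dict with "img" (400x640x3 uint8, red, green, blue), "fov_y" (degrees; the focal length in pixels is half the picture's height over the tangent of half this angle, whatever the lens; pixels are square), "cx", "cy" (the principal point, pixels), "distortion" ([k1, k2, p1, p2, k3] as OpenCV has them; the pictures are not rectified), "world_from_camera" (4x4, takes a point from camera to world coordinates); the wrist camera has in their place "mount" (4x4, takes a point from camera to tool coordinates, whose origin is the TCP and whose axes are the flange's). Camera axes: x right, y up, looking along -z (the intrinsics and any distortion apply to the point x, -y, -z); pixel columns grow to the right and rows downward; lengths in m; the calibration is good to about 2 mm. A picture is of the moment at which its call begins: read the wrist's pose just before it. There is no depth.
- robot.finish_job(): hands the job in; it is judged then, once.
Trained networks look in a picture, given as the dict that the camera call returned (one of the last four; its "shot" number tells which), for a name from the list of things; names that differ only in an ending like _2 or _b are one class to them, and where a whole thing is asked for, a point or a joint stands for the part that bears it (a point fixed in the world has none). Each returns a list of dicts, best first, with "score" (0 to 1); they miss things now and then, are a little off and sometimes report something else, mostly with a low value. They report only what shows in the picture. A call takes as long as a camera call.
- optics.boxes_of(picture, name): "position" ([x, y, z] in m, in world coordinates, good to about 4 mm: the middle of the surface that is visible of it).
- optics.landmark_of(picture, name): "position" ([x, y, z] in m, in world coordinates, good to about 4 mm: a listed point, or the origin of a listed thing).
The state is a dict: "t": time; "qpos": joint angles; "qd": joint speeds; "joint_efforts": joint torques, N m; "tool_pos": TCP position; "eef_rot": TCP orientation; "force": force on the tool from outside, world axes, zero at the start; "wrist_torque": the same for the moment, N m; "finger_gap": finger opening in m; "grasp_force": force on a finger pad.
Only numpy, scipy, OpenCV 4.12 (cv2) and the standard library are available. Lean on these libraries where they do the work, as an engineer would, in place of code of your own. Each camera call takes 0.05 s, during which the arm holds its last target. There are 200 camera calls.

## Task

At the two-bay tube capping press, push the blue rack that holds the capped tubes along its channel until it is fully home against the back stop; then reach through that bay's window in the yellow guard and press its red lever all the way down, where it stays by itself. Do not touch the yellow guard, do not lift the rack, and leave the grey empty rack, the other bay's lever and everything else on the bench alone. Nothing needs to be grasped: use the closed fingertips.

Things in the scene. Friction and masses are not known exactly. Their poses are not given: they have to be found in the camera images.
- press: two-bay capping press, fixed; white base plate 280 x 280 x 12 mm. Origin under its middle; x points away from the robot's side (loading side) to the back stops, y left, z up. Bays are centred at y = +65 mm (left) and -65 mm (right): each a channel between rails 56 mm apart (tops 26 mm above the bench, x = -100 to +70 mm), ending at a stop face at x = +70 mm. Lever pivots at x = 115, z = 98 mm
- guard: yellow guard of the press, fixed, same origin and axes: a flat frame 6 mm thick, 264 mm wide, rising away from the robot at 25 degrees, from its front edge (x = -22, z = 108 mm) to its back edge (x = +103, z = 167 mm), with a window over each bay, and side panels with posts at y = +-130 mm. Open at the front below the frame. Not to be touched
- window_left (a point): centre of the left bay's window opening in the guard (y = +65 mm, x = +40 mm, z = 137 mm in the press's frame). The opening is 82 mm wide in y and 104 mm along the slope, from x = -8 mm (z = 115 mm) to x = +87 mm (z = 159 mm)
- window_right (a point): the same for the right bay's window, at y = -65 mm
- tube_rack: blue loose rack block 145 (x) x 50 x 45 mm, 0.25 kg, eight white-capped tubes on its rear half (caps to 55 mm above its underside). It stands on the base plate in the left or right bay, its x along the press's x. Origin under its middle; the front face to push on is 72.5 mm towards -x. Starts 25 to 40 mm short of the stop; fully home its origin is at x = -2.5 mm in the press's frame
- empty_rack: grey rack block of the same size without tubes, loose, in the other bay and also not home; leave it where it is
- lever_left (a joint): angle of the left bay's lever: about 0 up, 0.22 rad fully down at its stop (its front end goes down about 18 mm). It pivots at its rear, is stiff (about 8 N at the pad) and stays where it is left
- lever_right (a joint): the same for the right bay's lever
- lever_left_pad (a point): middle of the top of the left lever's red pad (32 mm along x, 40 mm wide in y), at the lever's front end; when up it is at about x = +37 mm, y = +65 mm, z = 117 mm in the press's frame, about 19 mm below the window opening; when fully down it is at about x = +35 mm, z = 100 mm
- lever_right_pad (a point): the same for the right lever, at y = -65 mm in the press's frame
- reagent_bottle: brown glass bottle with a blue cap, 70 mm across, 150 mm tall, standing; origin under its centre
- clear_bottle: clear glass bottle with a blue cap, 80 mm across, 190 mm tall, standing; origin under its centre
- beaker: glass beaker full of white sample tubes, 76 mm across, about 115 mm tall; origin under its centre
- tip_box: closed orange box, 80 x 120 x 55 mm; origin under its centre
- marker: black marker pen, 130 mm long, 11 mm thick, lying beside the press; origin under its centre
- weigh_cup: small white cup, 60 mm across, 50 mm tall; origin under its centre

How it is judged:
By the outcome, as a careful person would: the job done as asked, in the order asked, and still so for the second after the job is handed in, with the robot touching nothing.
It also fails if it takes over 38 s, if anything falls off the work surface, if the arm or the gripper's body presses on something with over 40 N, if the wrist force passes 120 N, or if a joint passes its speed limit or range.

## Working session

There is one attempt and no reset: what is moved stays moved. The work goes in short steps, Python scripts to look and compute and a tool call to move; the robot and the scene stay as the last step left them, time stands still between calls to the robot, and variables do not carry over. Pictures are saved under pics/ and viewed, at most 10 in all, crops included, and the job is handed in when it is done.

Besides the shell and the picture viewer there is one more tool, called after ">>>" as name([rows], argument=value, ...), one row to a line, values as JSON. drive_tool: Moves the arm, as the interface text tells. Shifts and turns lie within -1 to 1; 1 stands for 1 m of shift or 30 degrees of turn. Its arguments: {"type":"object","properties":{"moves":{"type":"array"},"grip_force":{"type":"number"}},"required":["moves"]}

```bash
mkdir -p pics; python3 - <<'E'
from bench import robot, optics
import cv2,numpy as np
s=robot.get_state(); print(s['t'],s['tool_pos'],s['eef_rot'],s['finger_gap'],s['force'])
for c in ['scene','top']:
    p=optics.grab_frame(c); cv2.imwrite(f'pics/{c}0.png',p['img'][:,:,::-1])
    for n in ['press','guard','tube_rack','empty_rack','window_left','window_right','lever_left_pad','lever_right_pad','reagent_bottle','clear_bottle','beaker','tip_box','marker','weigh_cup']:
        r=optics.landmark_of(p,n)
        print(c,n,[(np.round(q['position'],3).tolist(),round(q['score'],2)) for q in r[:2]])
E
```

```text
0.0 [0.16644742 0.60172611 0.23045197] [ 1.34448750e-01  9.90920076e-01 -9.65337319e-04 -7.47523052e-05] 0.08565224643053215 [-0.10239453  0.14829418  0.79483758]
scene press [([0.614, 0.112, 0.0], 0.72)]
scene guard [([0.61, 0.114, 0.001], 0.79)]
scene tube_rack [([0.581, 0.176, 0.016], 0.83)]
scene empty_rack [([0.578, 0.046, 0.009], 0.6), ([0.606, 0.116, -0.0], 0.22)]
scene window_left [([0.651, 0.179, 0.144], 0.76), ([0.568, 0.483, -0.0], 0.36)]
scene window_right [([0.652, 0.18, 0.139], 0.61), ([0.647, 0.178, 0.114], 0.5)]
scene lever_left_pad [([0.647, 0.182, 0.112], 0.78)]
scene lever_right_pad [([0.653, 0.049, 0.116], 0.88)]
scene reagent_bottle [([0.475, 0.4, 0.0], 0.78)]
scene clear_bottle [([0.652, 0.417, 0.005], 0.75), ([0.615, 0.116, 0.001], 0.53)]
scene beaker [([0.607, -0.418, 0.001], 0.67)]
scene tip_box [([0.44, -0.438, 0.0], 0.92)]
scene marker [([0.627, 0.316, 0.001], 0.64)]
scene weigh_cup [([0.568, 0.48, 0.0], 0.56)]
top press [([0.612, 0.112, 0.002], 0.86)]
top guard [([0.614, 0.109, -0.004], 0.83)]
top tube_rack [([0.582, 0.177, 0.015], 0.56)]
top empty_rack [([0.573, 0.05, 0.011], 0.81)]
top window_left [([0.653, 0.179, 0.134], 0.85)]
top window_right [([0.652, 0.05, 0.134], 0.56)]
top lever_left_pad [([0.652, 0.178, 0.118], 0.75)]
top lever_right_pad [([0.654, 0.052, 0.118], 0.7)]
top reagent_bottle [([0.472, 0.405, -0.003], 0.91)]
top clear_bottle [([0.657, 0.424, -0.002], 0.7), ([0.613, 0.111, -0.002], 0.63)]
top beaker [([0.606, -0.416, 0.0], 0.9), ([0.568, 0.48, 0.001], 0.27)]
top tip_box [([0.438, -0.439, 0.001], 0.75)]
top marker [([0.626, 0.322, -0.001], 0.63)]
top weigh_cup [([0.567, 0.483, -0.001], 0.45)]
```

View pics/scene0.png

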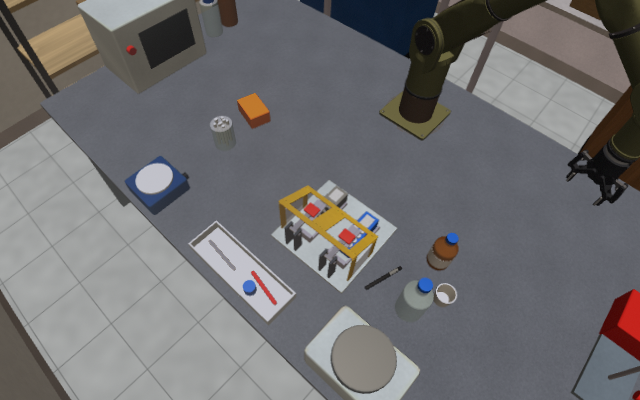

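View pics/top0.png

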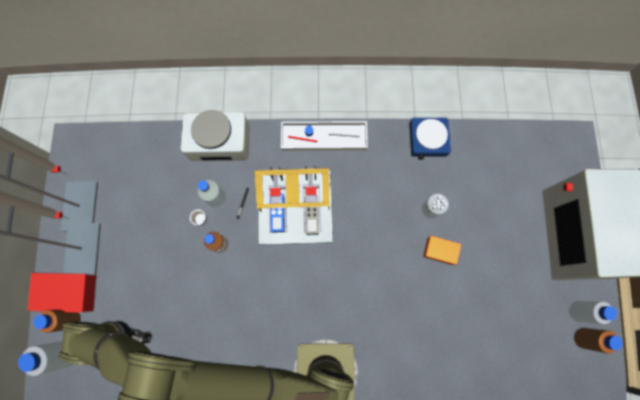

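The tube rack is in the left bay: blue at top-view pixel (278,220), under the left window with its pad at (276,192). I'll approach in front of it with the fingers closed.

>>> drive_tool([
  [0, 0.025, -0.042, 0.02, 0.1],
  [0, 0.05, -0.084, 0.03, 0.2],
  [0, 0.075, -0.126, 0.03, 0.3],
  [0, 0.1, -0.168, 0.03, 0.4],
  [0, 0.125, -0.21, 0.03, 0.517],
], grip_force=40)

```text
t: 2.0
tool_pos: [0.2925, 0.3907, 0.2616]
eef_rot: [-0.002, 1.0, 0.0, 0.0]
force: [2.1, -0.3, -0.2]
finger_gap: 0.0121
grasp_force: 0.0
```

>>> drive_tool([
  [0, 0.025, -0.042, 0, 0],
  [0, 0.05, -0.084, 0, 0],
  [0, 0.075, -0.126, 0, 0],
  [0, 0.1, -0.168, 0, 0],
  [0, 0.125, -0.214, 0, 0],
])

```text
t: 2.5
tool_pos: [0.4165, 0.179, 0.2617]
eef_rot: [-0.001, 1.0, 0.0, 0.001]
force: [0.7, 0.2, 0.4]
finger_gap: -0.0003
grasp_force: 0.0
```

```bash
cat > h.py <<'E'
from bench import robot, optics
import cv2,numpy as np
from scipy.spatial.transform import Rotation as R
def look(name,names):
    s=robot.get_state(); p=optics.grab_frame('wrist'); cv2.imwrite(f'pics/{name}.png',p['img'][:,:,::-1])
    print(s['t'],s['tool_pos'].round(4),R.from_quat(s['eef_rot']).as_matrix().round(3)[:2,1],s['finger_gap'],s['force'].round(1))
    for n in names:
        print(n,[(np.round(q['position'],4).tolist(),round(q['score'],2)) for q in optics.landmark_of(p,n)[:2]])
    return s,p
def project(s,p,P):
    T=np.eye(4);T[:3,:3]=R.from_quat(s['eef_rot']).as_matrix();T[:3,3]=s['tool_pos']
    T=np.linalg.inv(T@p['mount']); f=200/np.tan(np.radians(p['fov_y'])/2)
    c=(T[:3,:3]@np.atleast_2d(P).T).T+T[:3,3]; c=c*[1,-1,-1]
    K=np.array([[f,0,p['cx']],[0,f,p['cy']],[0,0,1]])
    return cv2.projectPoints(c,np.zeros(3),np.zeros(3),K,np.array(p['distortion'],float))[0][:,0]
E
python3 -c "
from h import *
look('w1',['press','guard','tube_rack','empty_rack','window_left','window_right','lever_left_pad','lever_right_pad'])"
```

```text
2.5 [0.4165 0.179  0.2617] [-0.001  1.   ] -0.0002587923739538701 [0.7 0.2 0.4]
press [([0.6128, 0.1195, 0.0014], 0.71)]
guard [([0.6296, 0.3174, -0.0009], 0.38), ([0.5687, 0.4805, 0.0029], 0.2)]
tube_rack []
empty_rack [([0.5727, 0.0464, 0.0106], 0.71)]
window_left []
window_right []
lever_left_pad []
lever_right_pad []
```

View pics/w1.png

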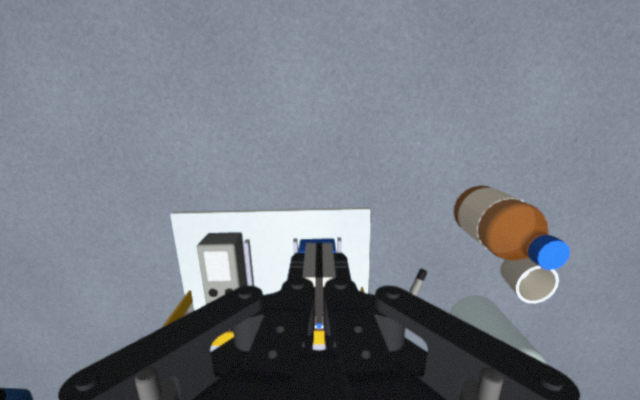

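The plate's front corners show at (172,212) and (370,209). The blue rack's front is at (300–336, 240), partly hidden behind the fingers.

```bash
cat >> h.py <<'E'
def unproj(s,p,uv,z):
    from scipy.optimize import least_squares
    return np.array([least_squares(lambda q:project(s,p,[q[0],q[1],z])[0]-u,[.5,.15]).x for u in uv])
E
python3 - <<'E'
from h import *
s=robot.get_state(); p=optics.grab_frame('wrist')
c=unproj(s,p,[(172,212),(370,209)],0.012); d=c[0]-c[1]; print(c,np.linalg.norm(d),'yaw deg',np.degrees(np.arctan2(d[0],-d[1])))
print('racktop',unproj(s,p,[(300,240),(336,240)],0.057))
cv2.imwrite('pics/w1c.png',cv2.resize(p['img'][195:315,160:390,::-1],None,fx=3.4,fy=3.4,interpolation=cv2.INTER_CUBIC))
E
```

```text
[[ 0.47171076 -0.01961478]
 [ 0.46609971  0.25331851]] 0.2729909625341069 yaw deg 1.1777382807045207
racktop [[0.49268282 0.15966482]
 [0.49249393 0.20469107]]
```

View pics/w1c.png

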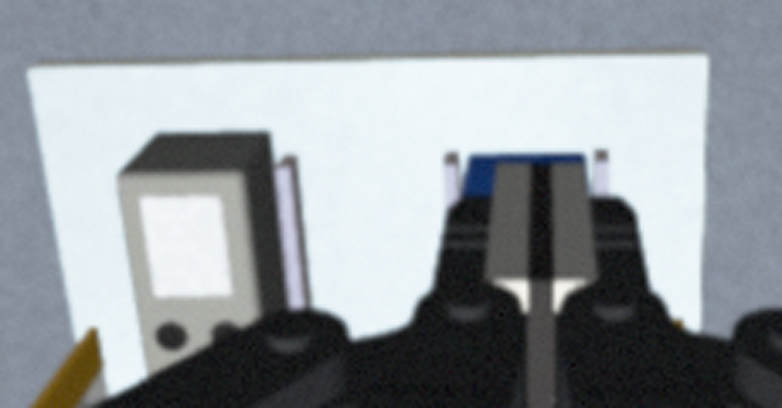

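>>> drive_tool([
  [0, 0.02, 0, -0.05, 0.04],
  [0, 0.04, 0, -0.1, 0.04],
  [0, 0.05, -0.001, -0.15, 0.04],
  [0, 0.05, -0.001, -0.195, 0.04],
  [0, 0.05, -0.001, -0.227, 0.04],
])

```text
t: 3.5
tool_pos: [0.4648, 0.1802, 0.0315]
eef_rot: [-0.012, 1.0, -0.0, -0.001]
force: [-0.3, 0.9, 0.6]
finger_gap: -0.0001
grasp_force: 0.0
```

>>> drive_tool([
  [0, 0.008, 0, 0, 0],
  [0, 0.016, 0, 0, 0],
  [0, 0.022, 0, 0, 0],
  [0, 0.022, 0, 0, 0],
])

```text
t: 3.9
tool_pos: [0.4905, 0.1801, 0.0366]
eef_rot: [-0.01, 1.0, 0.001, 0.003]
force: [1.2, -0.3, 0.3]
finger_gap: -0.0005
grasp_force: 0.0
```

```bash
python3 -c "
from h import *
look('w2',['press','tube_rack','empty_rack'])"
```

```text
3.9 [0.4905 0.1801 0.0366] [-0.02  1.  ] -0.0004952126070981291 [ 1.2 -0.3  0.3]
press []
tube_rack [([0.5869, 0.175, 0.0117], 0.88)]
empty_rack [([0.5738, 0.0429, 0.0111], 0.82)]
```

View pics/w2.png

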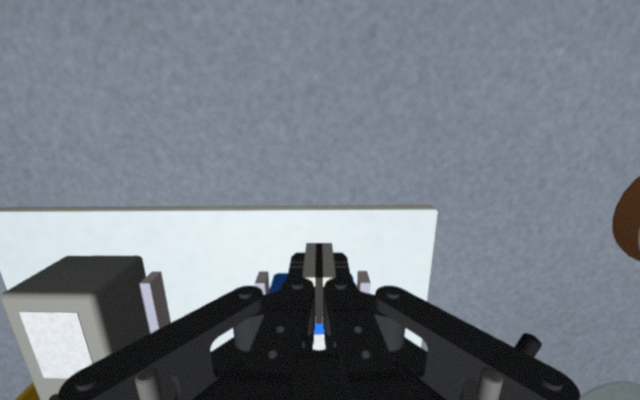

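The closed tips sit between the rails (columns 263 and 364), about 3 mm left of the channel's middle. I'll push in small steps.

>>> drive_tool([
  [0, 0.005, -0.003, 0, 0],
  [0, 0.01, -0.003, 0, 0],
  [0, 0.014, -0.003, 0, 0],
  [0, 0.018, -0.003, 0, 0],
  [0, 0.022, -0.003, 0, 0],
])

```text
t: 4.6
tool_pos: [0.509, 0.1764, 0.0342]
eef_rot: [-0.011, 1.0, -0.0, -0.001]
force: [-1.9, 0.6, 1.4]
finger_gap: -0.0004
grasp_force: 1.0
```

>>> drive_tool([
  [0, 0.003, 0, 0, 0],
  [0, 0.006, 0, 0, 0],
  [0, 0.008, 0, 0, 0],
  [0, 0.01, 0, 0, 0],
  [0, 0.01, 0, 0, 0],
])

```text
t: 5.1
tool_pos: [0.5201, 0.1765, 0.0343]
eef_rot: [-0.011, 1.0, 0.0, 0.0]
force: [-0.1, -0.5, 0.5]
finger_gap: -0.0002
grasp_force: 0.1
```

>>> drive_tool([
  [0, 0.001, 0, 0, 0],
  [0, 0.002, 0, 0, 0],
  [0, 0.003, 0, 0, 0],
  [0, 0.004, 0, 0, 0],
])

```text
t: 5.5
tool_pos: [0.5233, 0.1765, 0.0344]
eef_rot: [-0.011, 1.0, -0.0, -0.0]
force: [-1.7, 0.3, 1.1]
finger_gap: -0.0004
grasp_force: 1.0
```

>>> drive_tool([
  [0, 0.001, 0, 0, 0],
  [0, 0.002, 0, 0, 0],
  [0, 0.002, 0, 0, 0],
])

```text
t: 5.8
tool_pos: [0.5257, 0.1765, 0.0344]
eef_rot: [-0.011, 1.0, 0.0, 0.0]
force: [-1.3, -1.1, 2.2]
finger_gap: -0.0003
grasp_force: 0.7
```

>>> drive_tool([
  [0, 0.001, 0, 0, 0],
  [0, 0.002, 0, 0, 0],
  [0, 0.002, 0, 0, 0],
])

```text
t: 6.1
tool_pos: [0.5259, 0.1764, 0.0342]
eef_rot: [-0.011, 1.0, -0.0, -0.001]
force: [-5.9, -0.0, 2.7]
finger_gap: -0.0004
grasp_force: 2.6
```

>>> drive_tool([
  [0, 0.001, 0, 0, 0],
  [0, 0.002, 0, 0, 0],
  [0, 0.002, 0, 0, 0],
])

```text
t: 6.4
tool_pos: [0.5259, 0.1764, 0.0341]
eef_rot: [-0.012, 1.0, -0.001, -0.003]
force: [-8.3, 1.1, 5.7]
finger_gap: 0.0001
grasp_force: 4.3
```

>>> drive_tool([
  [0, 0.002, 0, 0, 0],
  [0, 0.004, 0, 0, 0],
  [0, 0.004, 0, 0, 0],
])

```text
t: 6.7
tool_pos: [0.5259, 0.1762, 0.0337]
eef_rot: [-0.012, 1.0, -0.002, -0.007]
force: [-16.2, 0.7, 9.7]
finger_gap: -0.0003
grasp_force: 7.9
```

```bash
python3 -c "
from h import *
look('w3',['tube_rack','empty_rack'])
for c in ['scene','top']:
    p=optics.grab_frame(c)
    if c=='scene': cv2.imwrite('pics/s3.png',cv2.resize(p['img'][160:300,240:420,::-1],None,fx=4,fy=4,interpolation=cv2.INTER_CUBIC))
    for n in ['press','tube_rack','empty_rack','lever_left_pad','lever_right_pad']: print(c,n,[(np.round(q['position'],4).tolist(),round(q['score'],2)) for q in optics.landmark_of(p,n)[:1]])
"
```

```text
6.7 [0.5259 0.1762 0.0337] [-0.025  1.   ] -0.00026087454325390515 [-16.2   0.7   9.7]
tube_rack [([0.6106, 0.1748, 0.0083], 0.88)]
empty_rack [([0.5732, 0.0447, 0.0117], 0.73)]
scene press [([0.6155, 0.1139, 0.0004], 0.91)]
scene tube_rack [([0.607, 0.178, 0.0148], 0.68)]
scene empty_rack [([0.5775, 0.0487, 0.0089], 0.76)]
scene lever_left_pad [([0.6467, 0.1829, 0.1132], 0.62)]
scene lever_right_pad [([0.6495, 0.0494, 0.1169], 0.75)]
top press [([0.6128, 0.1142, 0.0001], 0.86)]
top tube_rack []
top empty_rack [([0.6297, 0.3224, 0.0006], 0.69)]
top lever_left_pad [([0.4722, 0.4048, -0.0024], 0.66)]
top lever_right_pad [([0.6529, 0.0542, 0.113], 0.46)]
```

View pics/s3.png

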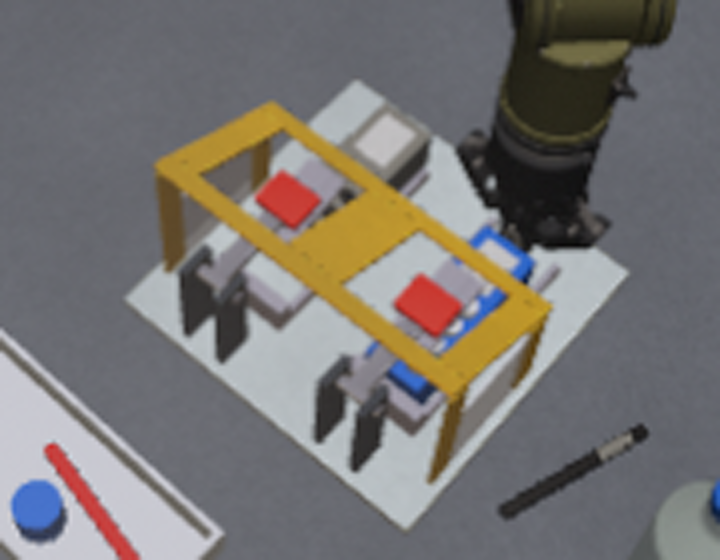

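The push stalled hard at x = 0.526, rising to 16 N, and the rack is at about 0.609, which is home. The picture shows it flush under the lever, and the left pad at crop (428,303) is still up. Now I'll back off, rise and check from above the window.

>>> drive_tool([
  [0, -0.02, 0, 0, 0],
  [0, -0.06, 0, 0, 0],
  [0, -0.07, 0, 0.04, 0],
  [0, -0.07, 0, 0.09, 0],
  [0, -0.07, 0, 0.14, 0],
])

```text
t: 7.95
tool_pos: [0.4636, 0.1766, 0.1758]
eef_rot: [-0.011, 1.0, -0.0, 0.0]
force: [1.4, -0.8, -0.0]
finger_gap: -0.0003
grasp_force: 0.0
```

>>> drive_tool([
  [0, 0, 0, 0.05, 0],
  [0, 0, 0, 0.1, 0],
  [0, 0.03, 0, 0.13, 0],
  [0, 0.06, 0, 0.14, 0],
  [0, 0.06, 0, 0.14, 0],
])

```text
t: 8.45
tool_pos: [0.5292, 0.1761, 0.3168]
eef_rot: [-0.009, 1.0, 0.001, 0.005]
force: [-0.4, -0.2, -1.1]
finger_gap: -0.0003
grasp_force: 0.0
```

```bash
python3 -c "
from h import *
N=['press','tube_rack','window_left','window_right','lever_left_pad','lever_right_pad']
look('w4',N)
p=optics.grab_frame('top')
for n in N: print(n,[(np.round(q['position'],4).tolist(),round(q['score'],2)) for q in optics.landmark_of(p,n)[:1]])
"
```

```text
8.45 [0.5292 0.1761 0.3168] [-0.017  1.   ] -0.0003084016408314445 [-0.4 -0.2 -1.1]
press [([0.6164, 0.117, -0.001], 0.68), ([0.6544, 0.0523, 0.12], 0.48)]
tube_rack [([0.608, 0.174, 0.0077], 0.69)]
window_left [([0.4681, 0.4032, -0.0001], 0.41)]
window_right [([0.6564, 0.0498, 0.1394], 0.55)]
lever_left_pad []
lever_right_pad [([0.6498, 0.0529, 0.119], 0.88), ([0.6157, 0.1135, 0.0022], 0.71)]
press [([0.611, 0.1127, -0.0003], 0.87)]
tube_rack [([0.6031, 0.1751, 0.0152], 0.59)]
window_left [([0.6499, 0.1806, 0.1341], 0.7)]
window_right [([0.6533, 0.0523, 0.1336], 0.57)]
lever_left_pad [([0.653, 0.1806, 0.1191], 0.53)]
lever_right_pad [([0.6492, 0.0515, 0.1153], 0.76)]
```

View pics/w4.png

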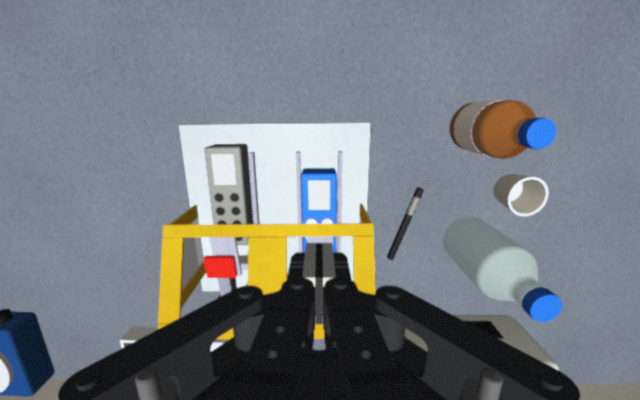

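The left window sits at columns 288–353, centred about 2 px left-of-tool in y. The pad should be at roughly (0.649, 0.179), so I'll move over its front-middle.

>>> drive_tool([
  [0, 0.04, 0.003, 0, 0],
  [0, 0.08, 0.003, 0, 0],
  [0, 0.117, 0.003, -0.03, 0],
  [0, 0.117, 0.003, -0.07, 0],
  [0, 0.117, 0.003, -0.1, 0],
])

```text
t: 9.65
tool_pos: [0.6406, 0.1789, 0.2115]
eef_rot: [-0.01, 1.0, -0.0, -0.001]
force: [-0.6, 0.2, -0.0]
finger_gap: 0.0001
grasp_force: 0.0
```

>>> drive_tool([
  [0, 0, 0, -0.02, 0],
  [0, 0, 0, -0.03, 0],
  [0, 0, 0, -0.03, 0],
])

```text
t: 9.95
tool_pos: [0.6397, 0.1792, 0.1831]
eef_rot: [-0.011, 1.0, -0.0, -0.001]
force: [-0.2, 0.6, -0.1]
finger_gap: -0.0002
grasp_force: 0.0
```

```bash
python3 -c "
from h import *
s=robot.get_state();print(s['t'],s['tool_pos'],s['force'])
p=optics.grab_frame('scene')
cv2.imwrite('pics/s5.png',cv2.resize(p['img'][160:300,240:420,::-1],None,fx=4,fy=4,interpolation=cv2.INTER_CUBIC))
"
```

```text
9.95 [0.63968749 0.17918834 0.18305158] [-0.22550951  0.5714605  -0.13646413]
```

View pics/s5.png

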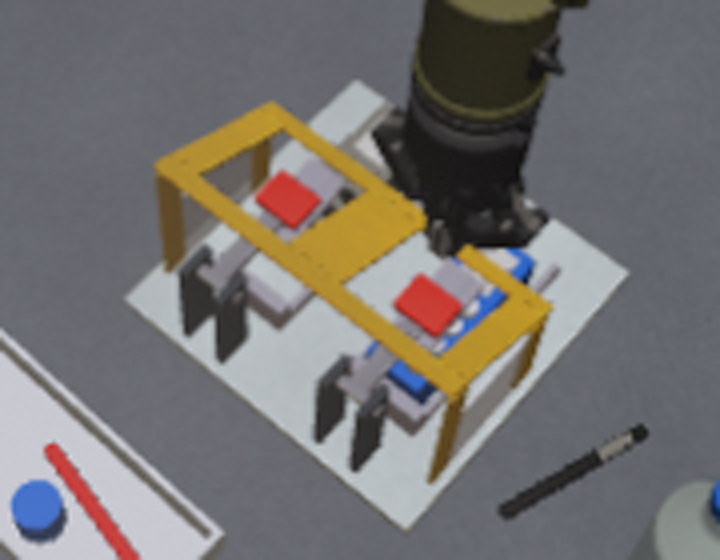

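```bash
python3 - <<'E'
from h import *
s=robot.get_state(); p=optics.grab_frame('scene')
p['mount']=np.array(p['world_from_camera']); w=dict(eef_rot=[0,0,0,1],tool_pos=np.zeros(3))
f=lambda u,v:(240+(u+.5)/4-.5,160+(v+.5)/4-.5)
print('pad L',unproj(w,p,[f(428,305)],.117),'R',unproj(w,p,[f(288,200)],.117))
print('tip seen px',f(440,250),'proj',project(w,p,s['tool_pos']),'below',project(w,p,[*s['tool_pos'][:2],.117]))
E
```

```text
pad L [[0.64956415 0.18255271]] R [[0.65304753 0.0538227 ]]
tip seen px (349.625, 222.125) proj [[350.30785157 221.09854889]] below [[347.87718025 233.13541294]]
```

Pad centre measures (0.6496, 0.1825), and the other views gave y of about 0.179–0.180. I'll shift slightly and go down in steps.

>>> drive_tool([
  [0, 0.005, 0.0015, 0, 0],
  [0, 0.005, 0.0015, -0.02, 0],
  [0, 0.005, 0.0015, -0.04, 0],
  [0, 0.005, 0.0015, -0.055, 0],
  [0, 0.005, 0.0015, -0.058, 0],
])

```text
t: 10.55
tool_pos: [0.6449, 0.1807, 0.1251]
eef_rot: [-0.011, 1.0, -0.0, -0.001]
force: [-0.5, -0.1, 0.9]
finger_gap: -0.0005
grasp_force: 0.0
```

>>> drive_tool([
  [0, 0, 0, -0.004, 0],
  [0, 0, 0, -0.008, 0],
  [0, 0, 0, -0.012, 0],
  [0, 0, 0, -0.016, 0],
  [0, 0, 0, -0.016, 0],
])

```text
t: 11.05
tool_pos: [0.6452, 0.1813, 0.1107]
eef_rot: [-0.011, 1.0, 0.0, -0.0]
force: [-1.9, -0.0, 1.6]
finger_gap: -0.0002
grasp_force: 0.6
```

>>> drive_tool([
  [0, 0, 0, -0.003, 0],
  [0, 0, 0, -0.006, 0],
  [0, 0, 0, -0.009, 0],
  [0, 0, 0, -0.011, 0],
  [0, 0, 0, -0.011, 0],
])

```text
t: 11.55
tool_pos: [0.6446, 0.1813, 0.1002]
eef_rot: [-0.011, 1.0, 0.0, -0.001]
force: [-4.4, -0.2, 7.3]
finger_gap: 0.0001
grasp_force: 3.8
```

>>> drive_tool([
  [0, 0, 0, -0.002, 0],
  [0, 0, 0, -0.004, 0],
  [0, 0, 0, -0.004, 0],
])

```text
t: 11.85
tool_pos: [0.6447, 0.1814, 0.0997]
eef_rot: [-0.011, 1.0, -0.0, -0.0]
force: [-11.4, -2.5, 27.9]
finger_gap: 0.0002
grasp_force: 14.5
```

The lever reached its stop at z = 0.0997 with 28 N. I'll retract straight up and check.

>>> drive_tool([
  [0, 0, 0, 0.01, 0],
  [0, 0, 0, 0.04, 0],
  [0, 0, 0, 0.08, 0],
  [0, 0, 0, 0.12, 0],
  [0, -0.01, 0, 0.16, 0],
])

```text
t: 12.35
tool_pos: [0.6366, 0.1805, 0.2568]
eef_rot: [-0.01, 1.0, 0.0, 0.001]
force: [0.5, 0.0, 0.2]
finger_gap: 0.0
grasp_force: 0.0
```

>>> drive_tool([
  [0, -0.05, 0, 0.03, 0],
  [0, -0.1, 0, 0.05, 0],
  [0, -0.15, 0, 0.05, 0],
  [0, -0.19, 0, 0.05, 0],
  [0, -0.19, 0, 0.05, 0],
])

```text
t: 12.85
tool_pos: [0.437, 0.1796, 0.3048]
eef_rot: [-0.014, 1.0, -0.002, -0.004]
force: [0.5, 0.2, -0.1]
finger_gap: 0.0
grasp_force: 0.0
```

```bash
python3 - <<'E'
from h import *
s=robot.get_state();print(s['t'],s['tool_pos'],s['force'])
for c in ['scene','top']:
    p=optics.grab_frame(c)
    for n in ['press','tube_rack','empty_rack','lever_left_pad','lever_right_pad']: print(c,n,[(np.round(q['position'],4).tolist(),round(q['score'],2)) for q in optics.landmark_of(p,n)[:1]])
    if c=='scene': cv2.imwrite('pics/s6.png',cv2.resize(p['img'][160:300,240:420,::-1],None,fx=4,fy=4,interpolation=cv2.INTER_CUBIC))
E
```

```text
12.85 [0.43701449 0.17961482 0.30480468] [ 0.50079674  0.1625872  -0.05679078]
scene press [([0.6119, 0.1149, 0.0001], 0.75)]
scene tube_rack [([0.6072, 0.1756, 0.012], 0.77)]
scene empty_rack [([0.5783, 0.0476, 0.0081], 0.79)]
scene lever_left_pad [([0.6455, 0.1791, 0.0962], 0.78)]
scene lever_right_pad [([0.6525, 0.0476, 0.1162], 0.89)]
top press [([0.6108, 0.1161, -0.0004], 0.74)]
top tube_rack [([0.6045, 0.1731, 0.0147], 0.78)]
top empty_rack [([0.5738, 0.0502, 0.0114], 0.83)]
top lever_left_pad [([0.6486, 0.1804, 0.1041], 0.63)]
top lever_right_pad [([0.4713, 0.406, -0.0001], 0.7)]
```

View pics/s6.png

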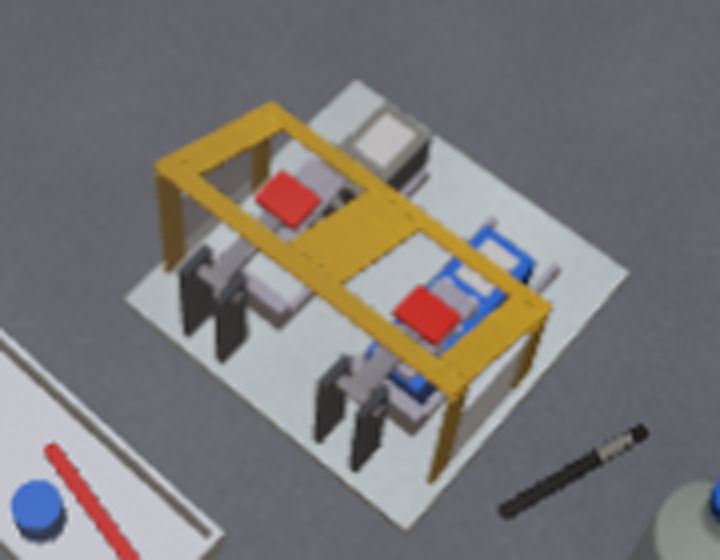

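The left pad is now lower, at crop (428,314), with z about 0.10. The rack still sits at its stop, the right lever and grey rack are unmoved, and the robot is clear.

```bash
python3 -c "
from bench import robot
print(robot.finish_job())"
```

```text
the job is handed in; nothing more can be done
None
```

Job handed in at about 13 s: the blue tube rack is pushed home against its stop in the left bay, the left red lever is fully down, the guard, grey rack and right lever were left alone, and no verdict was returned.

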